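# Close a filter housing with a pin spanner

## Robot

A 6-joint arm with a two-finger parallel gripper is mounted at the origin on the work surface. World frame = base frame: x ahead of the robot, y to its left, z up, the work surface at z = 0. Lengths are in m, angles in rad, forces in N, time in s.
With the tool pointing down it reaches from about 0.35 to 0.975 m from the base axis. Payload 4.9 kg.
Tool frame: the origin (TCP) lies midway between the tips of the shut fingers; the grasp point (between the pads) lies manip.tcp_to_grasp behind it (manip.tcp_to_grasp is the distance from the TCP to the grasp point, in m); z points along the fingers, y is the line along which they close (so a half turn about z gives the same grasp; the last joint's range is limited). The gripper opens to 85 mm and grips with 20 to 120 N. Pads are 22 mm wide; open, the fingers measure 114 mm over their backs; the gripper's body (76 mm by 85 mm) begins 54 mm behind the grasp point. The pads swing forward as they close: fully open they stand 13 mm farther back than shut.
Start: joints at [0.999, 0.053, 1.613, -0, 1.476, -0.119], TCP at [0.273, 0.562, 0.231] pointing down, gripper open.
Joint ranges: [-3.01, 3.01], [-1.01, 2.22], [0.06, 2.58], [-1.02, 4.17], [0.09, 2.62], [-3.14, 3.14]. Speed limits (rad/s): [2.57, 2.57, 3.14, 3.14, 3.14, 3.14].

## Interface

Orientations are given as a unit quaternion [w, x, y, z].
In Python, from plant import manip, grab_frame, calibration, job_done gives the robot as it stands.
- The arm moves only by the tool send_rows, never from a script. Its argument "rows" is a list of rows, each an object of numbers: "x", "y", "z": the shift along the tool's x, y, z normalised to -1 to 1, where 1 is 15 cm; "wx", "wy", "wz": the turn, a rotation vector about the tool's x, y, z normalised to -1 to 1, where 1 is pi/4 rad; "hand": the opening, from -1 (shut) to 1 (fully open). In form: [{"x": .., "y": .., "z": .., "wx": .., "wy": .., "wz": .., "hand": ..}, ...]. A call has exactly 10 rows; each row shifts and turns the commanded pose from where the row before left it, along the tool's axes as they then stand; what a row does not reach is not made up. A row lasts 1/12 s, in which the tool goes at most 41.7 mm and 7.16 degrees, less where a joint would pass 70% of its speed; a pose out of reach is approached as far as the arm can. A call with a number of a shift or a turn outside -1 to 1 is refused whole. A call with a gripper value outside its range is refused whole. The fingers move at their own pace and stop on an object; the grip force is fixed at half the most. Time passes only in rows, so rows that do not move let the fingers close, or fill a call up. It gives the time, the measured TCP pose, the force, the opening and the grip force at its end, in the units of the state.
- manip.state(): the state, without advancing time (a new reading comes with each control period).
- grab_frame(name): name is "side" or "top" or "wrist"; returns the picture (420x560x3 uint8, blue, green, red); there is no depth.
- calibration(name): a dict with "camera_matrix" (3x3 intrinsics, pixels), "k1" (the pictures are not rectified: a ray, as slopes to the right and down, at radius r is drawn at 1 + k1 r^2 times it, then the intrinsics apply), "R" (3x3) and "t" (3): a world point X has camera coordinates R X + t. Camera axes: x right, y down, z forward; pixel columns grow to the right and rows downward; lengths in m; the calibration is good to about 2 mm. A picture is of the moment at which its call begins: read the wrist's pose just before it. calibration takes no time and is no camera call; for the wrist camera it gives the pose at the moment of the call.
- job_done(): hands the job in; it is judged then, once.
The state is a dict: "time": time; "joint_pos": joint angles; "joint_vel": joint speeds; "joint_efforts": joint torques, N m; "tool_pos": TCP position; "tool_rot": TCP orientation; "contact_force": force on the tool from outside, world axes, zero at the start; "ft_torque": the same for the moment, N m; "gripper_width": opening from 0.0 (shut) to 1.0 (fully open); "grasp_force": force on a finger pad.
Only numpy, scipy, OpenCV 4.12 (cv2) and the standard library are available. Lean on these libraries where they do the work, as an engineer would, in place of code of your own. Each camera call takes 0.05 s, during which the arm holds its last target. There are 200 camera calls.

## Task

Take the long pin spanner off its rest, set both its pins fully into the two holes of the ring on the filter housing, bar down on the ring, and only then turn the ring clockwise (seen from above) to its stop, where the holes line up with the housing's two lugs. Let go and leave the spanner standing in the ring. Do not disturb the short spanner.

Things in the scene. Friction and masses are not known exactly. Their poses are not given: they have to be found in the camera images.
- spanner: long pin spanner, loose, about 0.3 kg: flat steel bar 108 x 32 x 10 mm; black upright grip in its middle, 34 mm along the bar, 20 mm thick across it, top 55 mm above the bar's underside; two 10 mm round pins pointing 16 mm down, 42 mm either side of the middle. Origin: centre of the bar's underside; x along the bar through both pins, z up. Same when turned half round
- rest: grey slotted rest, fixed, 140 x 60 x 32 mm, on which the long spanner lies: its bar level on the top, along the slot, pins hanging free in the slot (20 mm wide, 24 mm deep). Origin: centre of its underside; x along the slot
- short_spanner: bystander: pin spanner of the same form and height on its own rest of the same size, but with a bar only 66 mm long and pins 44 mm apart, too close for the ring. Origin and axes as for the long one. Leave it
- ring_top (a point): centre of the ring's top face, 68 mm above the table; turns with the ring. Aluminium ring 132 mm across, 18 mm thick, flat and solid (small flush sight glass in the middle) but for two round through holes of 29 mm diameter, centred 42 mm either side of this point along its x axis; z up. Pins have about 9 mm of play, so the spanner turns some 0.2 rad before the ring follows
- ring (a joint): angle of the ring on its pot: grows clockwise seen from above, from 0 (loosest) to 0.9 rad (hard stop, tight; the line of the holes then passes through both lugs of the pot). Light friction, about 0.12 N m; stays where it is left
- pot: fixed steel pot under the two-hole ring. Two steel lugs, 16 x 18 mm, top 68 mm above the table, stand just outside the ring at the two ends of the pot's x axis. Origin: centre of its underside
- plain_pot: bystander, fixed: a second pot of the same size with the same lugs, but its 132 mm cap is plain, without holes; top 68 mm above the table. Origin: centre of its underside
There are look-alikes about, which are no part of the job. What is shaped like the spanner but yellow is not meant.

How it is judged:
On the way, in this order (a step that is already met when the one before it is completed fails the run):
1. both pins of the long spanner are fully in the ring's holes, the bar on the ring, before the ring has been turned (z of spanner in the frame of ring_top between -0.006 and 0.006 m and horizontal distance between spanner and ring_top below 0.02 m and angle between spanner's own z axis and vertical below 0.17 rad and angle between the x axis of spanner and the x axis of ring_top, either way round below 0.45 rad and value of joint ring below 0.5 rad), for 0.2 s.
2. the ring is turned clockwise to its stop with the spanner's pins still in the holes (z of spanner in the frame of ring_top between -0.006 and 0.006 m and horizontal distance between spanner and ring_top below 0.02 m and angle between spanner's own z axis and vertical below 0.17 rad and angle between the x axis of spanner and the x axis of ring_top, either way round below 0.45 rad and value of joint ring above 0.72 rad), for 0.2 s.
At the end, for the whole second after the job is handed in: the ring is within about 10 degrees of its stop (joint above 0.72 of 0.9 rad) and at rest; the long spanner stands still in it, upright within 10 degrees, its middle within 20 mm of the ring's, its bar down on the ring within 6 mm and its bar within 0.45 rad of the line of the holes (all of step 2 and velocity of joint ring below 0.05 rad/s and linear speed of spanner below 0.02 m/s); the robot touches nothing.
It fails at once if the short spanner is moved more than 30 mm (distance of short_spanner from where it was at the start of the episode above 0.03 m).
It also fails if it takes over 45 s, if anything falls off the work surface, if the arm or the gripper's body presses on something with over 40 N, if the wrist force passes 120 N, or if a joint passes its speed limit or range.

## Working session

There is one attempt and no reset: what is moved stays moved. The work goes in short steps, Python scripts to look and compute and a tool call to move; the robot and the scene stay as the last step left them, time stands still between calls to the robot, and variables do not carry over. Pictures are saved under pics/ and viewed, at most 10 in all, crops included, and the job is handed in when it is done.

Besides the shell and the picture viewer there is one more tool, called after "Call:" as name([rows], argument=value, ...), one row to a line, values as JSON. send_rows: Moves the arm, as the interface text tells. Scaled input: -1 to 1 covers 15 cm each way for a shift and pi/4 rad each way for a turn. Its arguments: {"type":"object","properties":{"rows":{"type":"array","items":{"type":"object","properties":{"x":{"type":"number","minimum":-1,"maximum":1},"y":{"type":"number","minimum":-1,"maximum":1},"z":{"type":"number","minimum":-1,"maximum":1},"wx":{"type":"number","minimum":-1,"maximum":1},"wy":{"type":"number","minimum":-1,"maximum":1},"wz":{"type":"number","minimum":-1,"maximum":1},"hand":{"type":"number"}}}}},"required":["rows"]}

```bash
mkdir -p pics; python3 - <<'E'
from plant import manip, grab_frame, calibration
import cv2,numpy as np
for n in("top","side"):
    cv2.imwrite(f"pics/{n}0.png",grab_frame(n)); c=calibration(n); print(n,c)
s=manip.state();print(s["time"],s["tool_pos"],s["tool_rot"],s["gripper_width"],manip.tcp_to_grasp)
E
```

```text
top {'camera_matrix': array([[408.99163253,   0.        , 283.67323351],
       [  0.        , 408.99163253, 209.81252817],
       [  0.        ,   0.        ,   1.        ]]), 'k1': 0.04003640260768939, 'R': array([[ 0.00206761, -0.99998721,  0.00461511],
       [-0.97992367, -0.00294616, -0.19935124],
       [ 0.19936229, -0.00411027, -0.97991723]]), 't': array([-0.10677942,  0.49700669,  1.08297523])}
side {'camera_matrix': array([[546.21664774,   0.        , 278.72280126],
       [  0.        , 546.21664774, 217.30209475],
       [  0.        ,   0.        ,   1.        ]]), 'k1': 0.02072111217069123, 'R': array([[-0.99435031, -0.10592827,  0.00683142],
       [-0.08075152,  0.71310479, -0.69639123],
       [ 0.06889599, -0.69300848, -0.71762984]]), 't': array([0.45083511, 0.17589939, 1.12628649])}
0.1 [0.27313498 0.56153559 0.230202  ] [-3.09004941e-04  2.24459927e-01  9.74482892e-01 -8.59160948e-04] 0.998557472516432 0.0187
```

View pics/top0.png

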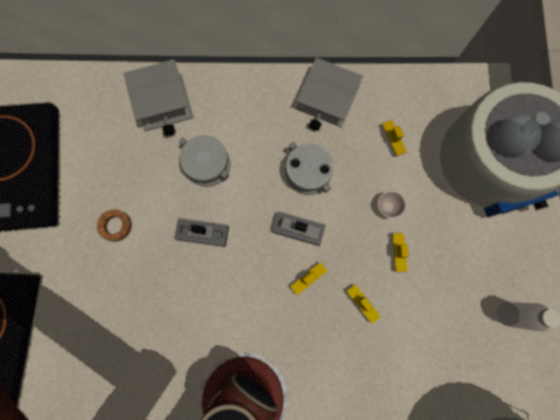

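View pics/side0.png

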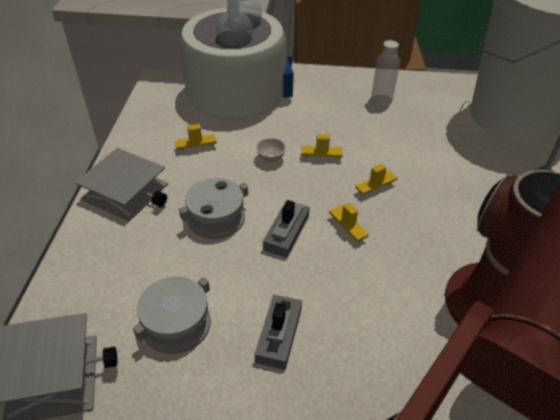

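The top view shows the holed pot near (309,167), with holes at (295,163) and (324,169). The plain pot is near (205,160), and the two rests are at (202,232) and (298,228). I'll zoom in to see which spanner is the long one.

```bash
python3 - <<'E'
import cv2,numpy as np
a=cv2.imread("pics/top0.png"); b=cv2.imread("pics/side0.png")
f=lambda i,x,y,w,h:cv2.resize(i[y:y+h,x:x+w],(400,300),interpolation=cv2.INTER_CUBIC)
m=np.vstack([np.hstack([f(a,162,202,80,60),f(a,258,198,80,60)]),np.hstack([f(b,230,285,100,100)[:, :],f(a,269,137,80,60)])])
cv2.imwrite("pics/z.png",np.clip(m*1.4,0,255).astype(np.uint8))
E
```

```text
(no output)
```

View pics/z.png

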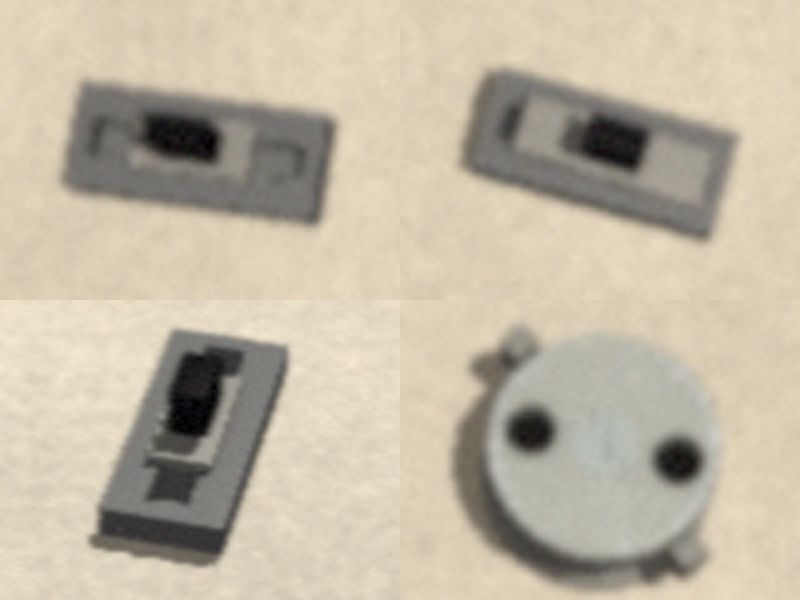

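The long spanner is the right-hand one in the top view: its bar fills the rest around (298,228). The holes are at about (295,163) and (324.6,169), and the lugs at about (292.6,146) and (326.4,187.6).

```bash
cat > h.py <<'E'
import numpy as np, cv2
from plant import manip, grab_frame, calibration
def ray(c,uv,z):
    K=c["camera_matrix"];k=c["k1"]
    d=cv2.undistortPoints(np.array(uv,float).reshape(-1,1,2),K,np.array([k,0,0,0.]))[:,0]
    D=np.c_[d,np.ones(len(d))]@c["R"]; o=-c["R"].T@c["t"]
    return o+D*((z-o[2])/D[:,2])[:,None]
def blobs(mask,lo,hi):
    n,l,s,ce=cv2.connectedComponentsWithStats(mask.astype(np.uint8))
    return [(ce[i].round(1),int(s[i,4]),cv2.minAreaRect(np.argwhere(l==i)[:,::-1].astype(np.float32))) for i in range(1,n) if lo<s[i,4]<hi]
def ang(p,q): return np.arctan2(q[1]-p[1],q[0]-p[0])
E
python3 - <<'E'
from h import *
np.set_printoptions(precision=4,suppress=True)
c=calibration("top");s=calibration("side")
a=cv2.imread("pics/top0.png");b=cv2.imread("pics/side0.png")
h=ray(c,[[295,162.8],[324.6,169]],.068);print("holes",h,h.mean(0),np.linalg.norm(h[0]-h[1]),ang(*h))
l=ray(c,[[292.6,146],[326.4,187.6]],.068);print("lugs",l,l.mean(0),np.linalg.norm(l[0]-l[1]),ang(*l))
k=np.array([[127,95],[312,142],[297,198],[115,148]])/5+[258,198]
p=ray(c,k,.042);print("bar",p,p.mean(0),ang((p[0]+p[3])/2,(p[1]+p[2])/2),np.linalg.norm(p[0]-p[1]),np.linalg.norm(p[0]-p[3]))
# side: dark blobs
g=b.max(2)<60
for bl in blobs(g[160:260,180:320],20,600):
    q=bl[0]+[180,160];print("side dark",q,bl[1],ray(s,q,.068)[0],ray(s,q,.085)[0])
g=a.max(2)<50
for bl in blobs(g[140:250,270:340],10,600):
    q=bl[0]+[270,140];print("top dark",q,bl[1],ray(c,q,.068)[0],ray(c,q,.080)[0])
E
```

```text
holes [[ 0.6277 -0.1368  0.068 ]
 [ 0.6099 -0.2191  0.068 ]] [ 0.6188 -0.1779  0.068 ] 0.08419184481369264 -1.7833817320858565
lugs [[ 0.677  -0.1302  0.068 ]
 [ 0.5565 -0.2231  0.068 ]] [ 0.6167 -0.1766  0.068 ] 0.1521259164920641 -2.484412770753932
bar [[ 0.4786 -0.1048  0.042 ]
 [ 0.4524 -0.2073  0.042 ]
 [ 0.4212 -0.1986  0.042 ]
 [ 0.4487 -0.0983  0.042 ]] [ 0.4502 -0.1523  0.042 ] -1.8296681361774025 0.1057901083477905 0.030555778210639258
side dark [220.9 186.7] 26 [ 0.611  -0.2105  0.068 ] [ 0.6065 -0.1924  0.085 ]
side dark [287.2 213.1] 259 [ 0.4502 -0.1423  0.068 ] [ 0.4489 -0.1256  0.085 ]
side dark [206.4 210.7] 41 [ 0.6288 -0.1296  0.068 ] [ 0.624  -0.1131  0.085 ]
side dark [282.9 243.9] 330 [ 0.4505 -0.0511  0.068 ] [ 0.4492 -0.0362  0.085 ]
side dark [277.9 238.3] 55 [ 0.4626 -0.0656  0.068 ] [ 0.4611 -0.0504  0.085 ]
top dark [294.7 162.8] 45 [ 0.6277 -0.1359  0.068 ] [ 0.6237 -0.1356  0.08  ]
top dark [324.2 168.8] 44 [ 0.6105 -0.218   0.068 ] [ 0.6067 -0.2167  0.08  ]
top dark [300. 226.] 100 [ 0.4491 -0.1497  0.068 ] [ 0.4472 -0.1492  0.08  ]
```

The measured sizes agree with the given ones: holes 84 mm apart, lugs about 152 mm apart, bar about 106 x 31 mm. The spanner is at (0.450, -0.152) with its bar at 1.31 rad. The ring is at (0.618, -0.177) with its holes at 1.36 rad, and about 0.7 rad of clockwise turning is left. I'll turn the tool first.

Call:
send_rows([
  {"wz": 0.158,"hand": 1},
  {"wz": 0.158,"hand": 1},
  {"wz": 0.158,"hand": 1},
  {"wz": 0.158,"hand": 1},
  {"wz": 0.158,"hand": 1},
  {"wz": 0.158,"hand": 1},
  {"wz": 0.158,"hand": 1},
  {"wz": 0.158,"hand": 1},
  {"wz": 0.158,"hand": 1},
  {"wz": 0.158,"hand": 1},
])

```text
invalid input at $.rows[0]: expected keys x, y, z, wx, wy, wz, hand
```

```bash
cat >> h.py <<'E'
from scipy.spatial.transform import Rotation as Ro
def go(target,yaw):
    "shift (units of 15 cm) in present tool axes and wz (units pi/4) to reach target with tool x at yaw, z down"
    s=manip.state();w,x,y,z=s["tool_rot"];R=Ro.from_quat([x,y,z,w]).as_matrix()
    c,n=np.cos(yaw),np.sin(yaw);T=np.array([[c,n,0],[n,-c,0],[0,0,-1.]])
    print("t",round(s["time"],2),"pos",np.round(s["tool_pos"],4),"yaw",round(ang([0,0],R[:2,0]),4),"F",np.round(s["contact_force"],1),"grip",round(s["gripper_width"],3),round(s["grasp_force"],1),"q1,q6",np.round(np.array(s["joint_pos"])[[0,5]],2))
    print("shift",np.round(R.T@(np.array(target)-s["tool_pos"])/.15,3),"turn",np.round(Ro.from_matrix(R.T@T).as_rotvec()/(np.pi/4),3))
E
python3 -c "
from h import *
go([.45,-.152,.23],1.312)"
```

```text
t 0.1 pos [0.2731 0.5615 0.2302] yaw 2.6888 F [ 0.  -0.8  0.7] grip 0.999 0.0 q1,q6 [ 1.   -0.12]
shift [-3.141 -3.762  0.007] turn [-2.000e-03  1.000e-03  1.753e+00]
```

Call:
send_rows([
  {"x": 0,"y": 0,"z": 0,"wx": 0,"wy": 0,"wz": 0.158,"hand": 1},
  {"x": 0,"y": 0,"z": 0,"wx": 0,"wy": 0,"wz": 0.158,"hand": 1},
  {"x": 0,"y": 0,"z": 0,"wx": 0,"wy": 0,"wz": 0.158,"hand": 1},
  {"x": 0,"y": 0,"z": 0,"wx": 0,"wy": 0,"wz": 0.158,"hand": 1},
  {"x": 0,"y": 0,"z": 0,"wx": 0,"wy": 0,"wz": 0.158,"hand": 1},
  {"x": 0,"y": 0,"z": 0,"wx": 0,"wy": 0,"wz": 0.158,"hand": 1},
  {"x": 0,"y": 0,"z": 0,"wx": 0,"wy": 0,"wz": 0.158,"hand": 1},
  {"x": 0,"y": 0,"z": 0,"wx": 0,"wy": 0,"wz": 0.158,"hand": 1},
  {"x": 0,"y": 0,"z": 0,"wx": 0,"wy": 0,"wz": 0.158,"hand": 1},
  {"x": 0,"y": 0,"z": 0,"wx": 0,"wy": 0,"wz": 0.158,"hand": 1},
])

```text
time: 0.93
tool_pos: [0.2732, 0.5617, 0.2306]
tool_rot: [0.0, 0.751, 0.66, -0.001]
contact_force: [-0.5, -0.5, 0.3]
gripper_width: 0.997
grasp_force: 0.0
```

```bash
python3 -c "
from h import *
go([.45,-.152,.23],1.312)"
```

```text
t 0.93 pos [0.2732 0.5617 0.2306] yaw 1.4417 F [-0.5 -0.5  0.3] grip 0.997 0.0 q1,q6 [1.   1.13]
shift [-4.567  1.781  0.008] turn [-0.001  0.001  0.165]
```

Call:
send_rows([
  {"x": -0.228,"y": 0.089,"z": 0,"wx": 0,"wy": 0,"wz": 0,"hand": 1},
  {"x": -0.228,"y": 0.089,"z": 0,"wx": 0,"wy": 0,"wz": 0,"hand": 1},
  {"x": -0.228,"y": 0.089,"z": 0,"wx": 0,"wy": 0,"wz": 0,"hand": 1},
  {"x": -0.228,"y": 0.089,"z": 0,"wx": 0,"wy": 0,"wz": 0,"hand": 1},
  {"x": -0.228,"y": 0.089,"z": 0,"wx": 0,"wy": 0,"wz": 0,"hand": 1},
  {"x": -0.228,"y": 0.089,"z": 0,"wx": 0,"wy": 0,"wz": 0,"hand": 1},
  {"x": -0.228,"y": 0.089,"z": 0,"wx": 0,"wy": 0,"wz": 0,"hand": 1},
  {"x": -0.228,"y": 0.089,"z": 0,"wx": 0,"wy": 0,"wz": 0,"hand": 1},
  {"x": -0.228,"y": 0.089,"z": 0,"wx": 0,"wy": 0,"wz": 0,"hand": 1},
  {"x": -0.228,"y": 0.089,"z": 0,"wx": 0,"wy": 0,"wz": 0,"hand": 1},
])

```text
time: 1.77
tool_pos: [0.3637, 0.2045, 0.2309]
tool_rot: [-0.0, 0.749, 0.663, -0.0]
contact_force: [0.1, 0.5, 0.3]
gripper_width: 0.997
grasp_force: 0.0
```

Call:
send_rows([
  {"x": -0.228,"y": 0.089,"z": 0,"wx": 0,"wy": 0,"wz": 0,"hand": 1},
  {"x": -0.228,"y": 0.089,"z": 0,"wx": 0,"wy": 0,"wz": 0,"hand": 1},
  {"x": -0.228,"y": 0.089,"z": 0,"wx": 0,"wy": 0,"wz": 0,"hand": 1},
  {"x": -0.228,"y": 0.089,"z": 0,"wx": 0,"wy": 0,"wz": 0,"hand": 1},
  {"x": -0.228,"y": 0.089,"z": 0,"wx": 0,"wy": 0,"wz": 0,"hand": 1},
  {"x": -0.228,"y": 0.089,"z": 0,"wx": 0,"wy": 0,"wz": 0,"hand": 1},
  {"x": -0.228,"y": 0.089,"z": 0,"wx": 0,"wy": 0,"wz": 0,"hand": 1},
  {"x": -0.228,"y": 0.089,"z": 0,"wx": 0,"wy": 0,"wz": 0,"hand": 1},
  {"x": -0.228,"y": 0.089,"z": 0,"wx": 0,"wy": 0,"wz": 0,"hand": 1},
  {"x": -0.228,"y": 0.089,"z": 0,"wx": 0,"wy": 0,"wz": 0,"hand": 1},
])

```text
time: 2.6
tool_pos: [0.4543, -0.1514, 0.2309]
tool_rot: [-0.0, 0.749, 0.662, 0.0]
contact_force: [0.8, 1.7, -0.9]
gripper_width: 1.001
grasp_force: 0.0
```

Call:
send_rows([
  {"x": 0,"y": 0,"z": 0,"wx": 0,"wy": 0,"wz": 0.083,"hand": 1},
  {"x": 0,"y": 0,"z": 0,"wx": 0,"wy": 0,"wz": 0.083,"hand": 1},
  {"x": 0,"y": 0,"z": 0,"wx": 0,"wy": 0,"wz": 0,"hand": 1},
  {"x": 0,"y": 0,"z": 0,"wx": 0,"wy": 0,"wz": 0,"hand": 1},
  {"x": 0,"y": 0,"z": 0,"wx": 0,"wy": 0,"wz": 0,"hand": 1},
  {"x": 0,"y": 0,"z": 0,"wx": 0,"wy": 0,"wz": 0,"hand": 1},
  {"x": 0,"y": 0,"z": 0,"wx": 0,"wy": 0,"wz": 0,"hand": 1},
  {"x": 0,"y": 0,"z": 0,"wx": 0,"wy": 0,"wz": 0,"hand": 1},
  {"x": 0,"y": 0,"z": 0,"wx": 0,"wy": 0,"wz": 0,"hand": 1},
  {"x": 0,"y": 0,"z": 0,"wx": 0,"wy": 0,"wz": 0,"hand": 1},
])

```text
time: 3.43
tool_pos: [0.4546, -0.1494, 0.2314]
tool_rot: [0.0, 0.791, 0.612, 0.0]
contact_force: [0.4, 0.4, 0.5]
gripper_width: 0.999
grasp_force: 0.0
```

```bash
python3 -c "
from h import *
go([.45,-.152,.23],1.312)
import pickle
c=calibration('wrist');f=grab_frame('wrist');cv2.imwrite('pics/w1.png',f);pickle.dump(c,open('w1.pkl','wb'))"
```

```text
t 3.43 pos [ 0.4546 -0.1494  0.2314] yaw 1.318 F [0.4 0.4 0.5] grip 0.999 0.0 q1,q6 [-0.47 -0.22]
shift [-0.024 -0.025  0.009] turn [0.    0.    0.008]
```

View pics/w1.png

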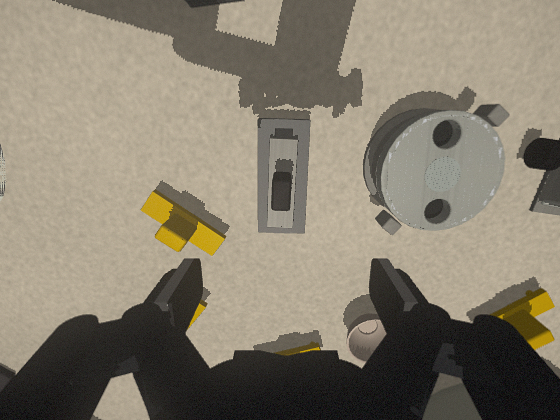

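The wrist picture shows the long spanner's bar from about (270,137) to (293,228). The ring holes are at about (447,134) and (437,211), with the lugs at (492,114) and (388,222).

```bash
python3 - <<'E'
from h import *; import pickle
np.set_printoptions(precision=4,suppress=True)
c=pickle.load(open('w1.pkl','rb'));f=cv2.imread('pics/w1.png');g=cv2.cvtColor(f,cv2.COLOR_BGR2GRAY)
print(g[180,255:315:3],g[210,255:315:3]); print(g[134,425:470:4],g[105:165:4,447])
for th in (110,120,130):
    m=np.zeros(g.shape,np.uint8);m[126:236,263:304]=g[126:236,263:304]>th
    cn=max(cv2.findContours(m,0,2)[0],key=cv2.contourArea);B=cv2.boxPoints(cv2.minAreaRect(cn));p=ray(c,B,.042)
    e=[np.linalg.norm(p[i]-p[i-1]) for i in range(4)];print(th,B.round(1).tolist(),p.mean(0),e,ang(p[0],p[1]),ang(p[1],p[2]))
for th in(80,100,115):
    o=[]
    for x,y in((447,134),(437,211)):
        m=np.zeros(g.shape,np.uint8);m[y-22:y+22,x-22:x+22]=g[y-22:y+22,x-22:x+22]<th
        cn=max(cv2.findContours(m,0,2)[0],key=cv2.contourArea);E=cv2.fitEllipse(cn);o.append(E[0]);print(E)
    h=ray(c,o,.068);print(th,h,h.mean(0),np.linalg.norm(h[0]-h[1]),ang(h[1],h[0]))
E
```

```text
[184 111 118 119 119 150  49  51  50  51  49  50  55 156 115 116 114 114
 170 169] [178 114 121 120  71 157 129  75  74  54  58  95 152 120 115 120 116 181
 177 177]
[148 142  60  54  51  55  55  64  66 115 144 145] [ 98  94 143 139  47  50  50  49  52  46  70 131 146 142 153]
110 [[263.0, 126.0], [303.0, 126.0], [303.0, 235.0], [263.0, 235.0]] [ 0.4519 -0.1505  0.042 ] [np.float64(0.13114185332003653), np.float64(0.04425359780866146), np.float64(0.1311565720273934), np.float64(0.049797482212878975)] -0.253724297705069 -1.805980348770021
120 [[263.0, 139.0], [303.0, 139.0], [303.0, 235.0], [263.0, 235.0]] [ 0.4501 -0.1573  0.042 ] [np.float64(0.11705912535525621), np.float64(0.044851405313881036), np.float64(0.11707258751596), np.float64(0.049797482230098264)] -0.25378707518086047 -1.805989591914839
130 [[265.3999938964844, 226.3000030517578], [270.0, 138.10000610351562], [297.1000061035156, 139.5], [292.3999938964844, 227.8000030517578]] [ 0.4494 -0.1515  0.042 ] [np.float64(0.033387951557572085), np.float64(0.10665928721729984), np.float64(0.030340698132873493), np.float64(0.106835
[... 332 characters left out ...]
0.068 ] 0.0836708672686315 1.3650076497762653
((446.3622131347656, 133.68553161621094), (25.711246490478516, 30.385021209716797), 42.574249267578125)
((436.88629150390625, 210.7238006591797), (22.507875442504883, 26.470983505249023), 56.24884796142578)
100 [[ 0.6296 -0.1356  0.068 ]
 [ 0.6121 -0.2176  0.068 ]] [ 0.6208 -0.1766  0.068 ] 0.08382168526216306 1.3610635651979355
((446.4342956542969, 133.92245483398438), (26.362361907958984, 30.890941619873047), 41.337371826171875)
((436.9603271484375, 210.916015625), (23.20242691040039, 27.230588912963867), 54.34951400756836)
115 [[ 0.6296 -0.1358  0.068 ]
 [ 0.6122 -0.2178  0.068 ]] [ 0.6209 -0.1768  0.068 ] 0.08381173945261607 1.361120530624992
```

Call:
send_rows([
  {"x": -0.024,"y": -0.025,"z": 0.1,"wx": 0,"wy": 0,"wz": 0.03,"hand": 1},
  {"x": 0,"y": 0,"z": 0.18,"wx": 0,"wy": 0,"wz": 0,"hand": 1},
  {"x": 0,"y": 0,"z": 0.18,"wx": 0,"wy": 0,"wz": 0,"hand": 1},
  {"x": 0,"y": 0,"z": 0.18,"wx": 0,"wy": 0,"wz": 0,"hand": 1},
  {"x": 0,"y": 0,"z": 0.14,"wx": 0,"wy": 0,"wz": 0,"hand": 1},
  {"x": 0,"y": 0,"z": 0.1,"wx": 0,"wy": 0,"wz": 0,"hand": 1},
  {"x": 0,"y": 0,"z": 0,"wx": 0,"wy": 0,"wz": 0,"hand": 1},
  {"x": 0,"y": 0,"z": 0,"wx": 0,"wy": 0,"wz": 0,"hand": 1},
  {"x": 0,"y": 0,"z": 0,"wx": 0,"wy": 0,"wz": 0,"hand": 1},
  {"x": 0,"y": 0,"z": 0,"wx": 0,"wy": 0,"wz": 0,"hand": 1},
])

```text
time: 4.32
tool_pos: [0.4512, -0.1527, 0.1012]
tool_rot: [0.001, 0.798, 0.603, 0.001]
contact_force: [-1.1, -0.1, 0.1]
gripper_width: 1.001
grasp_force: 0.0
```

```bash
python3 -c "
from h import *
go([.45,-.152,.049],1.29)
import pickle
c=calibration('wrist');f=grab_frame('wrist');cv2.imwrite('pics/w2.png',f);pickle.dump(c,open('w2.pkl','wb'))"
```

```text
t 4.32 pos [ 0.4512 -0.1527  0.1012] yaw 1.294 F [-1.1 -0.1  0.1] grip 1.001 0.0 q1,q6 [-0.48 -0.21]
shift [ 0.003 -0.01   0.348] turn [0.004 0.001 0.005]
```

View pics/w2.png

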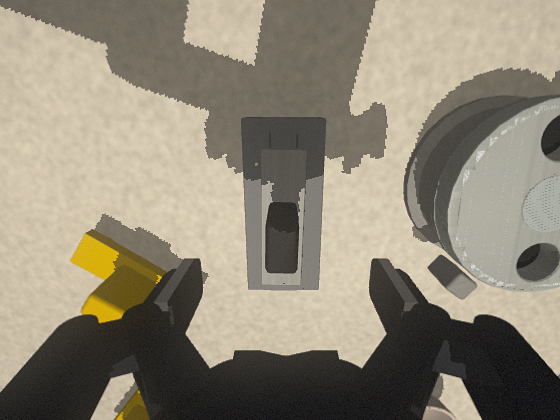

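The grip (282,238) is centred and square between the fingers (170–400), and nothing is in the way. I'll go down and close.

Call:
send_rows([
  {"x": 0.003,"y": -0.01,"z": 0.1,"wx": 0,"wy": 0,"wz": 0,"hand": 1},
  {"x": 0,"y": 0,"z": 0.1,"wx": 0,"wy": 0,"wz": 0,"hand": 1},
  {"x": 0,"y": 0,"z": 0.1,"wx": 0,"wy": 0,"wz": 0,"hand": 1},
  {"x": 0,"y": 0,"z": 0.045,"wx": 0,"wy": 0,"wz": 0,"hand": 1},
  {"x": 0,"y": 0,"z": 0,"wx": 0,"wy": 0,"wz": 0,"hand": 1},
  {"x": 0,"y": 0,"z": 0,"wx": 0,"wy": 0,"wz": 0,"hand": -1},
  {"x": 0,"y": 0,"z": 0,"wx": 0,"wy": 0,"wz": 0,"hand": -1},
  {"x": 0,"y": 0,"z": 0,"wx": 0,"wy": 0,"wz": 0,"hand": -1},
  {"x": 0,"y": 0,"z": 0,"wx": 0,"wy": 0,"wz": 0,"hand": -1},
  {"x": 0,"y": 0,"z": 0,"wx": 0,"wy": 0,"wz": 0,"hand": -1},
])

```text
time: 5.2
tool_pos: [0.4491, -0.1515, 0.0483]
tool_rot: [0.001, 0.798, 0.603, 0.0]
contact_force: [0.1, -0.1, 0.2]
gripper_width: 0.3
grasp_force: 0.0
```

Call:
send_rows([
  {"x": 0,"y": 0,"z": 0,"wx": 0,"wy": 0,"wz": 0,"hand": -1},
  {"x": 0,"y": 0,"z": 0,"wx": 0,"wy": 0,"wz": 0,"hand": -1},
  {"x": 0,"y": 0,"z": 0,"wx": 0,"wy": 0,"wz": 0,"hand": -1},
  {"x": 0,"y": 0,"z": 0,"wx": 0,"wy": 0,"wz": 0,"hand": -1},
  {"x": 0,"y": 0,"z": 0,"wx": 0,"wy": 0,"wz": 0,"hand": -1},
  {"x": 0,"y": 0,"z": 0,"wx": 0,"wy": 0,"wz": 0,"hand": -1},
  {"x": 0,"y": 0,"z": 0,"wx": 0,"wy": 0,"wz": 0,"hand": -1},
  {"x": 0,"y": 0,"z": 0,"wx": 0,"wy": 0,"wz": 0,"hand": -1},
  {"x": 0,"y": 0,"z": 0,"wx": 0,"wy": 0,"wz": 0,"hand": -1},
  {"x": 0,"y": 0,"z": 0,"wx": 0,"wy": 0,"wz": 0,"hand": -1},
])

```text
time: 6.03
tool_pos: [0.4492, -0.1516, 0.0483]
tool_rot: [0.001, 0.798, 0.603, 0.0]
contact_force: [-0.2, 0.9, 5.5]
gripper_width: 0.225
grasp_force: 61.8
```

```bash
python3 -c "
from h import *
go([.45,-.152,.154],1.29)"
```

```text
t 6.03 pos [ 0.4492 -0.1516  0.0483] yaw 1.2939 F [-0.2  0.9  5.5] grip 0.225 61.8 q1,q6 [-0.48 -0.21]
shift [-0.002  0.007 -0.705] turn [0.001 0.    0.005]
```

Call:
send_rows([
  {"x": 0,"y": 0,"z": -0.05,"wx": 0,"wy": 0,"wz": 0,"hand": -1},
  {"x": 0,"y": 0,"z": -0.1,"wx": 0,"wy": 0,"wz": 0,"hand": -1},
  {"x": 0,"y": 0,"z": -0.15,"wx": 0,"wy": 0,"wz": 0,"hand": -1},
  {"x": 0,"y": 0,"z": -0.15,"wx": 0,"wy": 0,"wz": 0,"hand": -1},
  {"x": 0,"y": 0,"z": -0.15,"wx": 0,"wy": 0,"wz": 0,"hand": -1},
  {"x": 0,"y": 0,"z": -0.1,"wx": 0,"wy": 0,"wz": 0,"hand": -1},
  {"x": 0,"y": 0,"z": 0,"wx": 0,"wy": 0,"wz": 0,"hand": -1},
  {"x": 0,"y": 0,"z": 0,"wx": 0,"wy": 0,"wz": 0,"hand": -1},
  {"x": 0,"y": 0,"z": 0,"wx": 0,"wy": 0,"wz": 0,"hand": -1},
  {"x": 0,"y": 0,"z": 0,"wx": 0,"wy": 0,"wz": 0,"hand": -1},
])

```text
time: 6.87
tool_pos: [0.4473, -0.1506, 0.1502]
tool_rot: [-0.002, 0.798, 0.603, -0.001]
contact_force: [0.1, -0.2, -2.6]
gripper_width: 0.226
grasp_force: 60.9
```

Call:
send_rows([
  {"x": 0.01,"y": 0.081,"z": 0,"wx": 0,"wy": 0,"wz": 0,"hand": -1},
  {"x": 0.02,"y": 0.15,"z": 0,"wx": 0,"wy": 0,"wz": 0,"hand": -1},
  {"x": 0.03,"y": 0.2,"z": 0,"wx": 0,"wy": 0,"wz": 0,"hand": -1},
  {"x": 0.03,"y": 0.21,"z": 0,"wx": 0,"wy": 0,"wz": 0,"hand": -1},
  {"x": 0.03,"y": 0.2,"z": 0,"wx": 0,"wy": 0,"wz": 0,"hand": -1},
  {"x": 0.02,"y": 0.2,"z": 0,"wx": 0,"wy": 0,"wz": 0,"hand": -1},
  {"x": 0.01,"y": 0.1,"z": 0,"wx": 0,"wy": 0,"wz": -0.042,"hand": -1},
  {"x": 0,"y": 0,"z": 0,"wx": 0,"wy": 0,"wz": -0.042,"hand": -1},
  {"x": 0,"y": 0,"z": 0,"wx": 0,"wy": 0,"wz": 0,"hand": -1},
  {"x": 0,"y": 0,"z": 0,"wx": 0,"wy": 0,"wz": 0,"hand": -1},
])

```text
time: 7.7
tool_pos: [0.6185, -0.176, 0.1504]
tool_rot: [-0.002, 0.778, 0.628, -0.001]
contact_force: [-0.0, -0.5, -3.2]
gripper_width: 0.227
grasp_force: 60.7
```

```bash
python3 -c "
from h import *
go([.62,-.177,.149],1.36)
import pickle
c=calibration('wrist');f=grab_frame('wrist');cv2.imwrite('pics/w3.png',f);pickle.dump(c,open('w3.pkl','wb'))
cv2.imwrite('pics/s3.png',grab_frame('side'))"
```

```text
t 7.7 pos [ 0.6185 -0.176   0.1504] yaw 1.3591 F [-0.  -0.5 -3.2] grip 0.227 60.7 q1,q6 [-0.39 -0.18]
shift [-0.004  0.011  0.009] turn [-0.005 -0.001 -0.001]
```

View pics/w3.png

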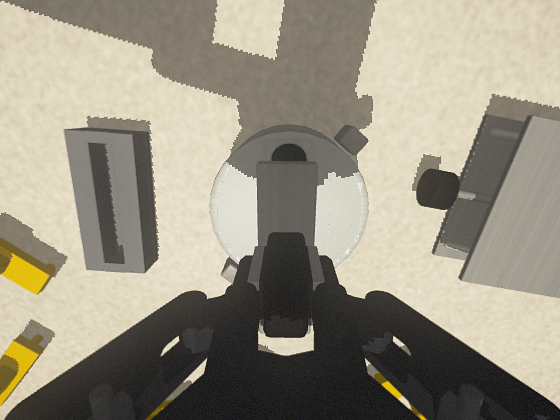

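The spanner hangs straight in the fingers, with its far bar end at (257–317,162). The far ring hole shows just beyond it at (289,152). I'll check the bar's offset in the grip.

```bash
python3 - <<'E'
from h import *; import pickle
c=pickle.load(open('w3.pkl','rb'));t=np.array([.6185,-.176]);y=1.3591
X=np.array([np.cos(y),np.sin(y)]);Y=np.array([X[1],-X[0]])
for z in(.140,.144,.147):
    p=ray(c,[[257.5,162],[317.5,162],[258,225],[317,225]],z)[:,:2]-t;print(z,(p@X).round(4),(p@Y).round(4))
p=ray(c,[[289,145]],.068)[:,:2]-t; print(p@X,p@Y)
E
```

```text
0.14 [0.0538 0.0538 0.0179 0.0179] [-0.0144  0.0174 -0.0152  0.0183]
0.144 [0.0545 0.0545 0.0195 0.0195] [-0.014   0.017  -0.0148  0.0179]
0.147 [0.055  0.055  0.0207 0.0207] [-0.0137  0.0167 -0.0144  0.0175]
[0.05485786] [0.00298806]
```

Call:
send_rows([
  {"x": -0.004,"y": 0.011,"z": 0.06,"wx": 0,"wy": 0,"wz": 0,"hand": -1},
  {"x": 0,"y": 0,"z": 0.06,"wx": 0,"wy": 0,"wz": 0,"hand": -1},
  {"x": 0,"y": 0,"z": 0.06,"wx": 0,"wy": 0,"wz": 0,"hand": -1},
  {"x": 0,"y": 0,"z": 0.05,"wx": 0,"wy": 0,"wz": 0,"hand": -1},
  {"x": 0,"y": 0,"z": 0.05,"wx": 0,"wy": 0,"wz": 0,"hand": -1},
  {"x": 0,"y": 0,"z": 0.04,"wx": 0,"wy": 0,"wz": 0,"hand": -1},
  {"x": 0,"y": 0,"z": 0.04,"wx": 0,"wy": 0,"wz": 0,"hand": -1},
  {"x": 0,"y": 0,"z": 0.03,"wx": 0,"wy": 0,"wz": 0,"hand": -1},
  {"x": 0,"y": 0,"z": 0,"wx": 0,"wy": 0,"wz": 0,"hand": -1},
  {"x": 0,"y": 0,"z": 0,"wx": 0,"wy": 0,"wz": 0,"hand": -1},
])

```text
time: 8.63
tool_pos: [0.6209, -0.1773, 0.0938]
tool_rot: [-0.0, 0.778, 0.629, -0.0]
contact_force: [0.7, 0.2, -3.1]
gripper_width: 0.23
grasp_force: 60.8
```

```bash
python3 -c "
from h import *
go([.62,-.177,.0843],1.36)"
```

```text
t 8.63 pos [ 0.6209 -0.1773  0.0938] yaw 1.3599 F [ 0.7  0.2 -3.1] grip 0.23 60.8 q1,q6 [-0.39 -0.18]
shift [ 0.001 -0.006  0.063] turn [-0. -0. -0.]
```

There's no contact force and the pin tips are already below the ring top, so I'll go on down to the bar.

Call:
send_rows([
  {"x": 0,"y": 0,"z": 0.02,"wx": 0,"wy": 0,"wz": 0,"hand": -1},
  {"x": 0,"y": 0,"z": 0.015,"wx": 0,"wy": 0,"wz": 0,"hand": -1},
  {"x": 0,"y": 0,"z": 0.01,"wx": 0,"wy": 0,"wz": 0,"hand": -1},
  {"x": 0,"y": 0,"z": 0.008,"wx": 0,"wy": 0,"wz": 0,"hand": -1},
  {"x": 0,"y": 0,"z": 0.006,"wx": 0,"wy": 0,"wz": 0,"hand": -1},
  {"x": 0,"y": 0,"z": 0,"wx": 0,"wy": 0,"wz": 0,"hand": -1},
  {"x": 0,"y": 0,"z": 0,"wx": 0,"wy": 0,"wz": 0,"hand": -1},
  {"x": 0,"y": 0,"z": 0,"wx": 0,"wy": 0,"wz": 0,"hand": -1},
  {"x": 0,"y": 0,"z": 0,"wx": 0,"wy": 0,"wz": 0,"hand": -1},
  {"x": 0,"y": 0,"z": 0,"wx": 0,"wy": 0,"wz": 0,"hand": -1},
])

```text
time: 9.47
tool_pos: [0.621, -0.1774, 0.0853]
tool_rot: [0.0, 0.778, 0.629, 0.0]
contact_force: [-0.4, 0.1, -3.1]
gripper_width: 0.229
grasp_force: 60.8
```

```bash
python3 -c "
from h import *
go([.62,-.177,.0843],1.36)"
```

```text
t 9.47 pos [ 0.621  -0.1774  0.0853] yaw 1.3599 F [-0.4  0.1 -3.1] grip 0.229 60.8 q1,q6 [-0.39 -0.18]
shift [ 0.001 -0.007  0.007] turn [ 0.  0. -0.]
```

Call:
send_rows([
  {"x": 0,"y": 0,"z": 0.005,"wx": 0,"wy": 0,"wz": 0,"hand": -1},
  {"x": 0,"y": 0,"z": 0,"wx": 0,"wy": 0,"wz": 0,"hand": -1},
  {"x": 0,"y": 0,"z": 0.004,"wx": 0,"wy": 0,"wz": 0,"hand": -1},
  {"x": 0,"y": 0,"z": 0,"wx": 0,"wy": 0,"wz": 0,"hand": -1},
  {"x": 0,"y": 0,"z": 0.003,"wx": 0,"wy": 0,"wz": 0,"hand": -1},
  {"x": 0,"y": 0,"z": 0,"wx": 0,"wy": 0,"wz": 0,"hand": -1},
  {"x": 0,"y": 0,"z": 0,"wx": 0,"wy": 0,"wz": 0,"hand": -1},
  {"x": 0,"y": 0,"z": 0,"wx": 0,"wy": 0,"wz": 0,"hand": -1},
  {"x": 0,"y": 0,"z": 0,"wx": 0,"wy": 0,"wz": 0,"hand": -1},
  {"x": 0,"y": 0,"z": 0,"wx": 0,"wy": 0,"wz": 0,"hand": -1},
])

```text
time: 10.3
tool_pos: [0.621, -0.1774, 0.0843]
tool_rot: [0.0, 0.778, 0.629, -0.0]
contact_force: [-4.1, 1.2, 5.6]
gripper_width: 0.23
grasp_force: 61.7
```

```bash
python3 -c "
from h import *
go([.62,-.177,.0843],1.36)
cv2.imwrite('pics/s4.png',cv2.resize(grab_frame('side')[130:260,140:300],None,fx=4,fy=4,interpolation=2))"
```

```text
t 10.3 pos [ 0.621  -0.1774  0.0843] yaw 1.3599 F [-4.1  1.2  5.6] grip 0.23 61.7 q1,q6 [-0.39 -0.18]
shift [ 0.001 -0.007  0.   ] turn [-0.  0. -0.]
```

View pics/s4.png

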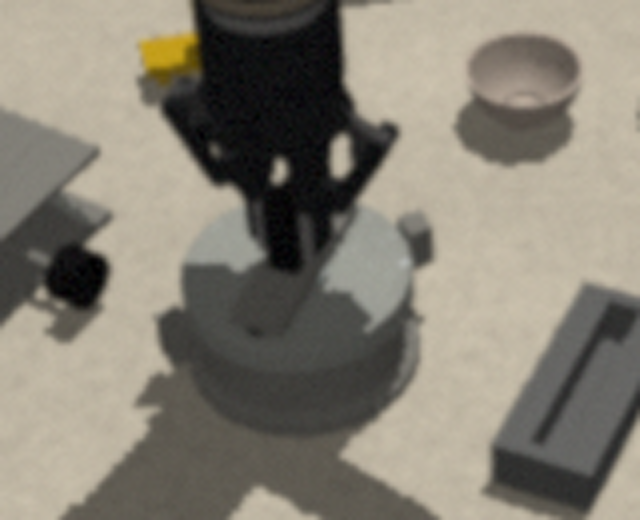

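The spanner is seated: the bar lies flat on the ring near (270,300), contact force is up about 9 N, and TCP z is 0.0843, as predicted. Next I'll turn it clockwise.

Call:
send_rows([
  {"x": 0,"y": 0,"z": 0,"wx": 0,"wy": 0,"wz": 0.06,"hand": -1},
  {"x": 0,"y": 0,"z": 0,"wx": 0,"wy": 0,"wz": 0.08,"hand": -1},
  {"x": 0,"y": 0,"z": 0,"wx": 0,"wy": 0,"wz": 0.08,"hand": -1},
  {"x": 0,"y": 0,"z": 0,"wx": 0,"wy": 0,"wz": 0.08,"hand": -1},
  {"x": 0,"y": 0,"z": 0,"wx": 0,"wy": 0,"wz": 0.08,"hand": -1},
  {"x": 0,"y": 0,"z": 0,"wx": 0,"wy": 0,"wz": 0.08,"hand": -1},
  {"x": 0,"y": 0,"z": 0,"wx": 0,"wy": 0,"wz": 0.08,"hand": -1},
  {"x": 0,"y": 0,"z": 0,"wx": 0,"wy": 0,"wz": 0.08,"hand": -1},
  {"x": 0,"y": 0,"z": 0,"wx": 0,"wy": 0,"wz": 0.08,"hand": -1},
  {"x": 0,"y": 0,"z": 0,"wx": 0,"wy": 0,"wz": 0.08,"hand": -1},
])

```text
time: 11.18
tool_pos: [0.6216, -0.1784, 0.0844]
tool_rot: [0.001, 0.932, 0.364, 0.0]
contact_force: [-2.5, -0.7, 2.8]
gripper_width: 0.231
grasp_force: 61.1
```

```bash
python3 -c "
from h import *
go([.62,-.177,.0843],.45);print(manip.state()['ft_torque'])"
```

```text
t 11.18 pos [ 0.6216 -0.1784  0.0844] yaw 0.7445 F [-2.5 -0.7  2.8] grip 0.231 61.1 q1,q6 [-0.39  0.43]
shift [-0.001 -0.014  0.   ] turn [ 0.003 -0.     0.375]
[-0.14883418  0.49577242  0.20400749]
```

Call:
send_rows([
  {"x": 0,"y": -0.005,"z": 0,"wx": 0,"wy": 0,"wz": 0.04,"hand": -1},
  {"x": 0,"y": -0.005,"z": 0,"wx": 0,"wy": 0,"wz": 0.04,"hand": -1},
  {"x": 0,"y": 0,"z": 0,"wx": 0,"wy": 0,"wz": 0.04,"hand": -1},
  {"x": 0,"y": 0,"z": 0,"wx": 0,"wy": 0,"wz": 0.04,"hand": -1},
  {"x": 0,"y": 0,"z": 0,"wx": 0,"wy": 0,"wz": 0.04,"hand": -1},
  {"x": 0,"y": 0,"z": 0,"wx": 0,"wy": 0,"wz": 0.04,"hand": -1},
  {"x": 0,"y": 0,"z": 0,"wx": 0,"wy": 0,"wz": 0.04,"hand": -1},
  {"x": 0,"y": 0,"z": 0,"wx": 0,"wy": 0,"wz": 0,"hand": -1},
  {"x": 0,"y": 0,"z": 0,"wx": 0,"wy": 0,"wz": 0,"hand": -1},
  {"x": 0,"y": 0,"z": 0,"wx": 0,"wy": 0,"wz": 0,"hand": -1},
])

```text
time: 12.02
tool_pos: [0.621, -0.1773, 0.0844]
tool_rot: [0.001, 0.965, 0.261, 0.001]
contact_force: [1.2, -3.7, 3.6]
gripper_width: 0.226
grasp_force: 61.5
```

```bash
python3 -c "
from h import *
go([.62,-.177,.0843],.45);print(manip.state()['ft_torque'])"
```

```text
t 12.02 pos [ 0.621  -0.1773  0.0844] yaw 0.528 F [ 1.2 -3.7  3.6] grip 0.226 61.5 q1,q6 [-0.39  0.65]
shift [-0.005 -0.005  0.   ] turn [ 0.004 -0.002  0.099]
[-0.6545063  -0.01523504  0.03272234]
```

Creep on in small steps, watching the moment for the stop.

Call:
send_rows([
  {"x": 0,"y": 0,"z": 0,"wx": 0,"wy": 0,"wz": 0.02,"hand": -1},
  {"x": 0,"y": 0,"z": 0,"wx": 0,"wy": 0,"wz": 0.02,"hand": -1},
  {"x": 0,"y": 0,"z": 0,"wx": 0,"wy": 0,"wz": 0.02,"hand": -1},
  {"x": 0,"y": 0,"z": 0,"wx": 0,"wy": 0,"wz": 0.02,"hand": -1},
  {"x": 0,"y": 0,"z": 0,"wx": 0,"wy": 0,"wz": 0.01,"hand": -1},
  {"x": 0,"y": 0,"z": 0,"wx": 0,"wy": 0,"wz": 0.01,"hand": -1},
  {"x": 0,"y": 0,"z": 0,"wx": 0,"wy": 0,"wz": 0,"hand": -1},
  {"x": 0,"y": 0,"z": 0,"wx": 0,"wy": 0,"wz": 0,"hand": -1},
  {"x": 0,"y": 0,"z": 0,"wx": 0,"wy": 0,"wz": 0,"hand": -1},
  {"x": 0,"y": 0,"z": 0,"wx": 0,"wy": 0,"wz": 0,"hand": -1},
])

```text
time: 12.85
tool_pos: [0.621, -0.1772, 0.0843]
tool_rot: [0.001, 0.975, 0.222, 0.001]
contact_force: [1.1, -5.4, 3.9]
gripper_width: 0.226
grasp_force: 61.3
```

```bash
python3 -c "
from h import *
go([.62,-.177,.0843],.45);print(manip.state()['ft_torque'])"
```

```text
t 12.85 pos [ 0.621  -0.1772  0.0843] yaw 0.4483 F [ 1.1 -5.4  3.9] grip 0.226 61.3 q1,q6 [-0.39  0.73]
shift [-0.005 -0.004  0.   ] turn [ 0.004 -0.002 -0.002]
[-0.90979086 -0.13539483  0.02685617]
```

Call:
send_rows([
  {"x": 0,"y": 0,"z": 0,"wx": 0,"wy": 0,"wz": 0.02,"hand": -1},
  {"x": 0,"y": 0,"z": 0,"wx": 0,"wy": 0,"wz": 0.02,"hand": -1},
  {"x": 0,"y": 0,"z": 0,"wx": 0,"wy": 0,"wz": 0.02,"hand": -1},
  {"x": 0,"y": 0,"z": 0,"wx": 0,"wy": 0,"wz": 0.02,"hand": -1},
  {"x": 0,"y": 0,"z": 0,"wx": 0,"wy": 0,"wz": 0,"hand": -1},
  {"x": 0,"y": 0,"z": 0,"wx": 0,"wy": 0,"wz": 0,"hand": -1},
  {"x": 0,"y": 0,"z": 0,"wx": 0,"wy": 0,"wz": 0,"hand": -1},
  {"x": 0,"y": 0,"z": 0,"wx": 0,"wy": 0,"wz": 0,"hand": -1},
  {"x": 0,"y": 0,"z": 0,"wx": 0,"wy": 0,"wz": 0,"hand": -1},
  {"x": 0,"y": 0,"z": 0,"wx": 0,"wy": 0,"wz": 0,"hand": -1},
])

```text
time: 13.68
tool_pos: [0.6211, -0.1773, 0.0844]
tool_rot: [0.002, 0.981, 0.195, 0.001]
contact_force: [0.9, -6.0, 3.8]
gripper_width: 0.226
grasp_force: 68.7
```

```bash
python3 -c "
from h import *
go([.62,-.177,.0843],.40);print(manip.state()['ft_torque'])
cv2.imwrite('pics/w5.png',np.hstack([cv2.resize(grab_frame('wrist'),(400,300)),cv2.resize(grab_frame('side')[150:240,160:280],(400,300))]))"
```

```text
t 13.68 pos [ 0.6211 -0.1773  0.0844] yaw 0.3916 F [ 0.9 -6.   3.8] grip 0.226 68.7 q1,q6 [-0.39  0.79]
shift [-0.006 -0.005  0.001] turn [ 0.006 -0.001 -0.011]
[-0.96845606 -0.26907565  1.8999669 ]
```

View pics/w5.png

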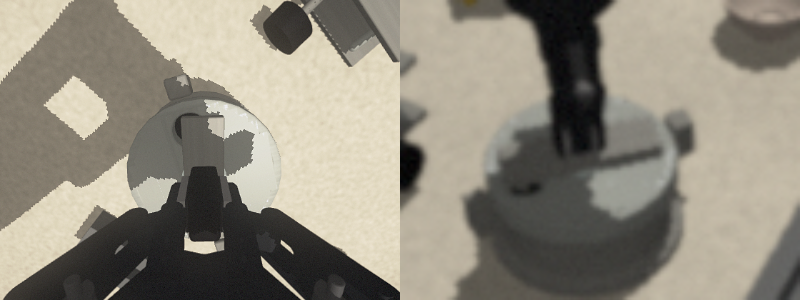

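The z moment jumped to 1.9 N m and the hole now lines up with its lug, so this is the stop. I'll back off within the play to unload, then open.

Call:
send_rows([
  {"x": 0,"y": 0,"z": -0.003,"wx": 0,"wy": 0,"wz": -0.04,"hand": -1},
  {"x": 0,"y": 0,"z": 0,"wx": 0,"wy": 0,"wz": -0.04,"hand": -1},
  {"x": 0,"y": 0,"z": 0,"wx": 0,"wy": 0,"wz": -0.04,"hand": -1},
  {"x": 0,"y": 0,"z": 0,"wx": 0,"wy": 0,"wz": -0.04,"hand": -1},
  {"x": 0,"y": 0,"z": 0,"wx": 0,"wy": 0,"wz": 0,"hand": -1},
  {"x": 0,"y": 0,"z": 0,"wx": 0,"wy": 0,"wz": 0,"hand": -1},
  {"x": 0,"y": 0,"z": 0,"wx": 0,"wy": 0,"wz": 0,"hand": -1},
  {"x": 0,"y": 0,"z": 0,"wx": 0,"wy": 0,"wz": 0,"hand": -1},
  {"x": 0,"y": 0,"z": 0,"wx": 0,"wy": 0,"wz": 0,"hand": -1},
  {"x": 0,"y": 0,"z": 0,"wx": 0,"wy": 0,"wz": 0,"hand": -1},
])

```text
time: 14.62
tool_pos: [0.6203, -0.1755, 0.0843]
tool_rot: [-0.001, 0.968, 0.253, 0.0]
contact_force: [-0.9, -0.8, 5.0]
gripper_width: 0.224
grasp_force: 61.0
```

Call:
send_rows([
  {"x": 0,"y": 0,"z": 0,"wx": 0,"wy": 0,"wz": 0,"hand": -0.3},
  {"x": 0,"y": 0,"z": 0,"wx": 0,"wy": 0,"wz": 0,"hand": 0},
  {"x": 0,"y": 0,"z": 0,"wx": 0,"wy": 0,"wz": 0,"hand": 0.3},
  {"x": 0,"y": 0,"z": 0,"wx": 0,"wy": 0,"wz": 0,"hand": 1},
  {"x": 0,"y": 0,"z": 0,"wx": 0,"wy": 0,"wz": 0,"hand": 1},
  {"x": 0,"y": 0,"z": 0,"wx": 0,"wy": 0,"wz": 0,"hand": 1},
  {"x": 0,"y": 0,"z": 0,"wx": 0,"wy": 0,"wz": 0,"hand": 1},
  {"x": 0,"y": 0,"z": 0,"wx": 0,"wy": 0,"wz": 0,"hand": 1},
  {"x": 0,"y": 0,"z": 0,"wx": 0,"wy": 0,"wz": 0,"hand": 1},
  {"x": 0,"y": 0,"z": 0,"wx": 0,"wy": 0,"wz": 0,"hand": 1},
])

```text
time: 15.45
tool_pos: [0.62, -0.1763, 0.0839]
tool_rot: [-0.0, 0.967, 0.253, 0.0]
contact_force: [-0.9, 0.6, -0.5]
gripper_width: 1.001
grasp_force: 0.0
```

Call:
send_rows([
  {"x": 0,"y": 0,"z": -0.05,"wx": 0,"wy": 0,"wz": 0,"hand": 1},
  {"x": 0,"y": 0,"z": -0.1,"wx": 0,"wy": 0,"wz": 0,"hand": 1},
  {"x": 0,"y": 0,"z": -0.15,"wx": 0,"wy": 0,"wz": 0,"hand": 1},
  {"x": 0,"y": 0,"z": -0.15,"wx": 0,"wy": 0,"wz": 0,"hand": 1},
  {"x": 0,"y": 0,"z": -0.15,"wx": 0,"wy": 0,"wz": 0,"hand": 1},
  {"x": 0,"y": 0,"z": -0.15,"wx": 0,"wy": 0,"wz": 0,"hand": 1},
  {"x": 0,"y": 0,"z": -0.1,"wx": 0,"wy": 0,"wz": 0,"hand": 1},
  {"x": 0,"y": 0,"z": 0,"wx": 0,"wy": 0,"wz": 0,"hand": 1},
  {"x": 0,"y": 0,"z": 0,"wx": 0,"wy": 0,"wz": 0,"hand": 1},
  {"x": 0,"y": 0,"z": 0,"wx": 0,"wy": 0,"wz": 0,"hand": 1},
])

```text
time: 16.28
tool_pos: [0.6193, -0.176, 0.2101]
tool_rot: [-0.001, 0.967, 0.253, -0.001]
contact_force: [-0.4, -0.6, -0.0]
gripper_width: 0.999
grasp_force: 0.0
```

```bash
python3 -c "
from h import *
go([.62,-.177,.2],.5)
cv2.imwrite('pics/w6.png',np.hstack([cv2.resize(grab_frame('wrist'),(400,300)),cv2.resize(grab_frame('side')[150:240,160:280],(400,300))]))"
```

```text
t 16.28 pos [ 0.6193 -0.176   0.2101] yaw 0.5116 F [-0.4 -0.6 -0. ] grip 0.999 0.0 q1,q6 [-0.39  0.67]
shift [0.001 0.008 0.067] turn [-0.002  0.002  0.015]
```

View pics/w6.png

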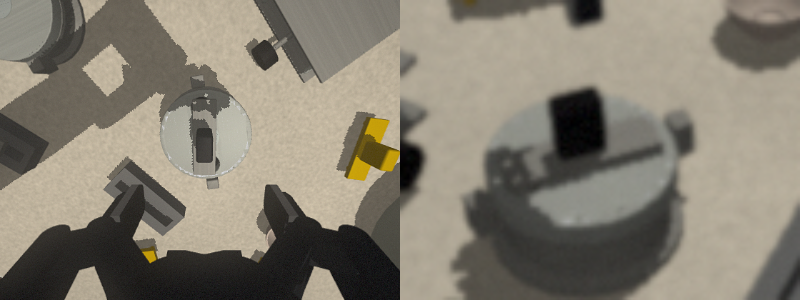

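The spanner stands upright in the ring, bar down, with the holes in line with the lugs at (198,80) and (212,182). The gripper is clear, so I'll hand in.

```bash
python3 -c "
from plant import job_done
print(job_done())"
```

```text
the job is handed in; nothing more can be done
None
```

The job is handed in, with no verdict returned: the long spanner stands in the ring with its bar down, the ring was turned clockwise until it hit its stop, the gripper is clear, and the short spanner was never approached.

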